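# Clamp a packed column with a turnbuckle

## Task

Take the longer of the two steel columns out of its rest and lay it in the cradle of the clamp fixture, then turn the turnbuckle so that both jaws draw in and grip the column by its ends. Keep turning until it clearly feels about twice as stiff as it did running free, then stop: nearly three times as stiff would crush the column's ends. Let go, and leave the other column, the green bottle and the beaker where they are.

Things in the scene. Friction and masses are not known exactly. Their poses are not given: they have to be found in the camera images.
- fixture: Clamp fixture fixed to the bench: aluminium base 210 mm (its x) by 290 mm (its y), 12 mm thick, carrying two upright jaws, a turnbuckle and a cradle. Origin: centre of the underside, z up. The turnbuckle lies along y at x = -60 mm, 85 mm up; the cradle parallel to it at x = +65 mm. The jaws slide along y, driven by the turnbuckle alone.
- cradle (a point): Middle of the seated column's axis, 95 mm above the bench; axes as the fixture's, column along y. The cradle is two black V blocks, 12 mm thick, 37 mm to either side of this point along y, carrying the 28 mm tube, tops 96 mm up; fingers fit between them. The column should lie within about 4 mm of the middle along y, so it clears both jaw pads.
- jaw_left: The +y jaw, an upright aluminium plate 14 mm thick, top 120 mm up. Origin: its inner face on the column's line. Axes as the fixture's. A 32 mm disc pad on a screw stands out from it towards the column by 10 to 24 mm, as someone last set it (not reported). At joint 0 the origin is 103 mm from the cradle's middle.
- jaw_right: The -y jaw, an upright aluminium plate 14 mm thick, top 120 mm up. Origin: its inner face on the column's line. A 32 mm disc on a spring plunger stands out 28 mm towards the column and gives way by 1 mm for each 8 N, at most 15 mm. At joint 0 the origin is 108 mm from the cradle's middle.
- axle (a point): Middle of the turnbuckle's body, on its axis, 85 mm above the bench; axes as the fixture's. The body lies along y, 124 mm long: a steel hub 38 mm across and 36 mm long, from whose middle four round spokes 12 mm thick stand out at right angles to one another in the plane y = 0 of this point, their round ends 58 mm from the axis.
- buckle (a joint): Turn of the turnbuckle, 0 (open) to 6.2 rad, growing as its top moves to the fixture's +x, to the cradle. Spokes lean q + k*pi/2 from upright towards +x. 1 rad draws each jaw in 3.5 mm. Stays where left. Turns free at 0.28 N m (5.6 N at 50 mm; about 0.2 N m remains in a halted push); each N of squeeze adds 0.007 N m. Starts at 0 to 0.8; tight somewhere from 3 to 5.8: several pushes.
- long_column: The longer steel column, 140 mm, about 0.4 kg: a tube 28 mm across with a dark fitting 36 mm across and 22 mm long at each end, alike. Origin: middle of its axis, y along it. It starts level in one of two grey rests, axis 50 mm above the bench; the rest's V blocks, 8 mm thick, are 19.5 mm to either side of the middle, so the middle 30 mm is free for fingers.
- short_column: The shorter column, 105 mm, otherwise alike, in the other rest. Not to be moved. Origin at the middle of its axis, y along it.
- reagent_bottle: Green glass bottle, 60 mm across, 120 mm high; a bystander. Origin under its centre.
- beaker: Glass beaker, 70 mm across, 90 mm high; a bystander. Origin under its centre.
Mind the look-alikes: they are no part of the job. Leave any purple look-alike of the long_column alone.

How it is judged:
On the way, in this order (a step that is already met when the one before it is completed fails the run):
1. the longer column lies released in the cradle, before the jaws grip it (horizontal distance between long_column and cradle below 0.014 m and x of long_column in the frame of cradle between -0.005 and 0.005 m and z of long_column in the frame of cradle between -0.005 and 0.005 m and angle between the y axis of long_column and the y axis of cradle, either way round below 0.08 rad and contact force between the fingers and long_column below 0.1 N and contact force between each of jaw_left, jaw_right and long_column below 5 N), for 0.2 s.
2. both jaws squeeze the column (contact force between each of jaw_left, jaw_right and long_column above 20 N), for 0.2 s.
At the end, for the whole second after the job is handed in: The longer column lies in the cradle, released and at rest (within 5 mm across and in height, 14 mm along, 0.08 rad), squeezed by both jaws with 20 to 68 N at each end; the turnbuckle is still; the shorter column has moved less than 20 mm and the green bottle and the beaker less than 30 mm (all of step 2 and horizontal distance between long_column and cradle below 0.014 m and x of long_column in the frame of cradle between -0.005 and 0.005 m and z of long_column in the frame of cradle between -0.005 and 0.005 m and angle between the y axis of long_column and the y axis of cradle, either way round below 0.08 rad and contact force between the fingers and long_column below 0.1 N and contact force between each of jaw_left, jaw_right and long_column below 68 N and linear speed of long_column below 0.01 m/s and velocity of joint buckle between -0.1 and 0.1 rad/s); the robot touches nothing.
It fails at once if the column is squeezed with more than 80 N (contact force between any of jaw_left, jaw_right and long_column above 80 N).
It fails at once if the shorter column is moved by more than 20 mm (distance of short_column from where it was at the start of the episode above 0.02 m).
It fails at once if the green bottle or the beaker is moved by more than 30 mm (distance of any of beaker, reagent_bottle from where it was at the start of the episode above 0.03 m).
It also fails if it takes over 72 s, if anything falls off the work surface, if the arm or the gripper's body presses on something with over 40 N, if the wrist force passes 120 N, or if a joint passes its speed limit or range.

## Robot

A 6-joint arm with a two-finger parallel gripper is mounted at the origin on the work surface. World frame = base frame: x ahead of the robot, y to its left, z up, the work surface at z = 0. Lengths are in m, angles in rad, forces in N, time in s.
With the tool pointing down it reaches from about 0.325 to 0.85 m from the base axis. Payload 4.4 kg.
Tool frame: the origin (TCP) lies midway between the tips of the shut fingers; the grasp point (between the pads) lies 19 mm behind it; x points along the fingers, y is the direction in which the jaws open and shut, and the axes are right-handed (so a half turn about x gives the same grasp; the last joint's range is limited). The gripper opens to 94 mm and grips with 3 to 60 N. Pads are 16 mm wide; open, the fingers measure 119 mm over their backs; the gripper's body (75 mm by 177 mm) begins 78 mm behind the grasp point.
Start: joints at [1.063, 0.207, 1.542, -0, 1.393, -0.15], TCP at [0.201, 0.539, 0.205] pointing down, gripper open.
Joint ranges: [-2.73, 2.73], [-0.86, 2.22], [0.23, 2.46], [-1.11, 4.25], [0.08, 2.63], [-2.82, 2.82]. Speed limits (rad/s): [2.79, 2.79, 3.14, 3.14, 3.14, 3.14].

## Interface

Orientations are given as a 3x3 rotation matrix whose columns are the frame's x, y, z axes.
In Python, from station import * gives the robot as it stands. Calls block until the motion is done:
- move_ptp(position, orientation): joint-space move of the TCP to a pose.
- line_to(position, velocity=0.15, orientation=None, force_limit=None): straight line of the TCP; orientation=None keeps the orientation; velocity is the mean speed in m/s. With force_limit (N) it stops when the force on the tool has changed by that much, and returns True; else False.
- move_j(angles): joint-space move.
- grip(opening, strength=None): finger opening in m; strength is the grip in N (None keeps the last); returns when the fingers have stopped.
- hold(seconds).
- ik(position, orientation): joint angles nearest the present ones, or None.
- snapshot(name): name is "scene" or "side" or "wrist"; returns (picture, depth): 480x640x3 uint8, blue, green, red; 480x640 float32, m along the optical axis (not along the pixel's ray), 0 where there is no reading.
- calibration(name): a dict with "fx", "fy", "cx", "cy" (pixels), "dist" ([k1, k2, p1, p2, k3] as OpenCV has them; the pictures are not rectified), "rvec" (rotation vector, rad) and "tvec" (3), from world to camera coordinates, as OpenCV has them. Camera axes: x right, y down, z forward; pixel columns grow to the right and rows downward; lengths in m; the calibration is good to about 2 mm. A picture is of the moment at which its call begins: read the wrist's pose just before it. calibration takes no time and is no camera call; for the wrist camera it gives the pose at the moment of the call.
A pose or a line that the arm cannot do raises IKError and nothing moves.
- finish_job(): hands the job in, once; it reports no verdict.
Trained networks look in the newest picture that a camera, given by its name, has taken for a name from the list of things; names that differ only in an ending like _2 or _b are one class to them, and where a whole thing is asked for, a point or a joint stands for the part that bears it (a point fixed in the world has none). Each returns a list of dicts, best first, with "conf" (0 to 1); they miss things now and then, are a little off and sometimes report something else, mostly with a low value. They report only what shows in the picture. A call takes as long as a camera call. They do not tell look-alikes from the thing itself.
- look_for(camera, target): "point" ([column, row] in pixels, amid what is visible of it).
- outline_of(camera, target): "region" (480x640 bool, what is visible of it) and "point" ([column, row] in pixels, amid what is visible of it).
Readings, each from a call of its own:
- read_time(): time.
- read_joints(): joint angles.
- read_joint_vel(): joint speeds.
- read_joint_efforts(): joint torques, N m.
- read_tcp_pos(): TCP position.
- read_orientation(): TCP orientation.
- read_force(): force on the tool from outside, world axes, zero at the start.
- read_ft_torque(): the same for the moment, N m.
- read_gripper_width(): finger opening in m.
Only numpy, scipy, OpenCV 4.12 (cv2) and the standard library are available. Lean on these libraries where they do the work, as an engineer would, in place of code of your own. Each camera call takes 0.05 s, during which the arm holds its last target. There are 200 camera calls.

## Working session

There is one attempt and no reset: what is moved stays moved. The work goes in short steps, each a Python script; the robot and the scene stay as the last script left them, time stands still between calls to the robot, and variables do not carry over. Pictures are saved under pics/ and viewed, about 8 in all and at most 12, crops included, and the job is handed in when it is done.

```bash
mkdir -p pics; ls; cat > h.py <<'E'
from station import *
import numpy as np, cv2
def cam(n):
    c=calibration(n);K=np.array([[c['fx'],0,c['cx']],[0,c['fy'],c['cy']],[0,0,1]]);R,_=cv2.Rodrigues(np.array(c['rvec'],float))
    return K,np.array(c['dist'],float),R,np.array(c['tvec'],float).ravel()
def cloud(c,d,mask):
    K,D,R,t=c
    r,q=np.nonzero(mask&(d>0));z=d[r,q]
    u=cv2.undistortPoints(np.c_[q,r].astype(float)[:,None],K,D)[:,0]
    return (np.c_[u*z[:,None],z]-t)@R
def onplane(c,px,z):
    K,D,R,t=c
    u=cv2.undistortPoints(np.array(px,float).reshape(-1,1,2),K,D)[:,0]
    ray=np.c_[u,np.ones(len(u))]@R; o=-R.T@t
    return o+ray*((z-o[2])/ray[:,2])[:,None]
def proj(c,P):
    K,D,R,t=c
    return cv2.projectPoints(np.array(P,float).reshape(-1,1,3),cv2.Rodrigues(R)[0],t,K,D)[0][:,0]
E
cat > a.py <<'E'
from h import *
ims=[]
for n in ("scene","side"):
    p,d=snapshot(n);c=cam(n);np.savez(f"{n}.npz",p=p,d=d)
    cv2.imwrite(f"pics/{n}.png",p)
    print(n,"cam at",(-c[2].T@c[3]).round(2))
    for t in ("fixture","long_column","short_column","axle","jaw_left","jaw_right","reagent_bottle","beaker"):
        for o in outline_of(n,t)[:4]:
            P=cloud(c,d,o["region"]); 
            print(t,round(o["conf"],2),np.round(o["point"]),o["region"].sum(),np.median(P,0).round(3) if len(P) else None, P.min(0).round(3) if len(P) else'',P.max(0).round(3)if len(P) else '')
print(read_time())
E
python3 a.py
```

```text
pics
scene cam at [ 1.29 -0.75  0.82]
fixture 0.96 [385. 242.] 6449 [0.629 0.106 0.038] [ 0.426 -0.031 -0.002] [0.735 0.425 0.141]
long_column 0.81 [228. 286.] 745 [ 0.475 -0.285  0.061] [ 0.443 -0.351  0.01 ] [ 0.496 -0.21   0.072]
long_column 0.8 [256. 249.] 566 [ 0.378 -0.127  0.027] [ 0.259 -0.151 -0.005] [ 0.44  -0.071  0.043]
short_column 0.91 [271. 311.] 671 [ 0.632 -0.277  0.062] [ 0.562 -0.325  0.003] [ 0.645 -0.207  0.072]
axle 0.86 [380. 244.] 6556 [0.627 0.106 0.037] [ 0.403 -0.031 -0.003] [0.735 0.43  0.141]
axle 0.25 [363. 218.] 442 [0.556 0.113 0.094] [0.426 0.059 0.003] [0.594 0.297 0.141]
jaw_left 0.66 [404. 214.] 1139 [0.605 0.231 0.063] [ 0.472  0.156 -0.002] [0.683 0.38  0.123]
jaw_right 0.84 [365. 251.] 1510 [0.647 0.02  0.064] [ 0.535 -0.005  0.012] [0.721 0.103 0.122]
reagent_bottle 0.88 [400. 185.] 661 [0.478 0.38  0.058] [ 0.304  0.36  -0.004] [0.501 0.615 0.124]
beaker 0.7 [172. 312.] 1376 [ 0.487 -0.439  0.06 ] [ 0.328 -0.471 -0.002] [ 0.511 -0.36   0.095]
beaker 0.53 [382. 240.] 6395 [0.628 0.106 0.038] [ 0.426 -0.031 -0.   ] [0.735 0.364 0.141]
side cam a
[... 391 characters left out ...]
6] [ 0.641 -0.219  0.071]
axle 0.72 [308. 213.] 6553 [0.593 0.106 0.026] [ 0.479 -0.029 -0.003] [0.778 0.36  0.141]
axle 0.18 [399. 389.] 1379 [ 0.484 -0.432  0.052] [ 0.439 -0.47  -0.003] [ 0.549 -0.372  0.093]
jaw_left 0.57 [285. 185.] 1039 [0.598 0.232 0.064] [ 0.493  0.124 -0.004] [0.716 0.398 0.141]
jaw_left 0.37 [399. 393.] 1342 [ 0.484 -0.432  0.052] [ 0.439 -0.47  -0.   ] [ 0.509 -0.401  0.093]
jaw_right 0.85 [337. 224.] 1308 [0.628 0.02  0.064] [ 0.536 -0.008 -0.003] [0.787 0.157 0.123]
reagent_bottle 0.6 [228. 176.] 651 [0.466 0.379 0.06 ] [ 0.44   0.363 -0.005] [0.532 0.548 0.121]
beaker 0.62 [398. 391.] 1353 [ 0.483 -0.432  0.052] [ 0.439 -0.47  -0.001] [ 0.509 -0.402  0.093]
0.9
```

```bash
python3 -c "
import cv2,numpy as np
a=cv2.imread('pics/scene.png')[150:390,130:480];b=cv2.imread('pics/side.png')[140:440,200:460]
a=cv2.resize(a,(800,549));b=cv2.resize(b,None,fx=2,fy=2)
cv2.imwrite('pics/a1.png',a);cv2.imwrite('pics/b1.png',b)"
```

```text
(no output)
```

View pics/a1.png

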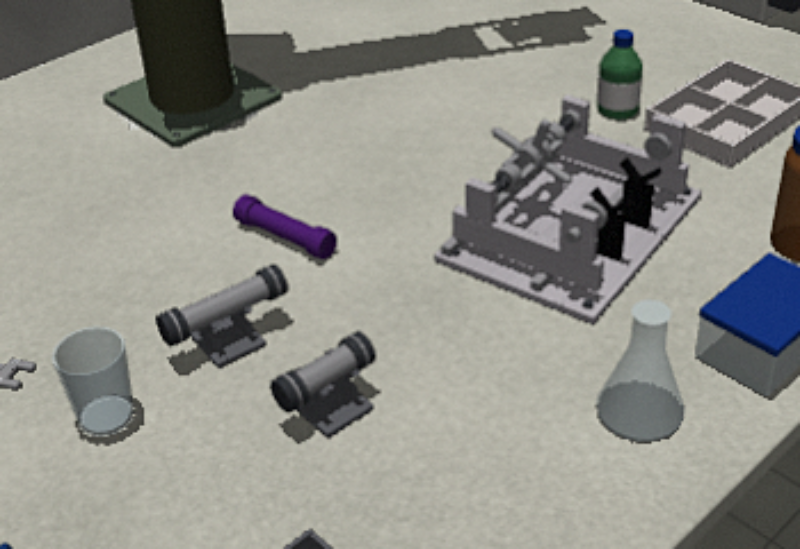

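View pics/b1.png

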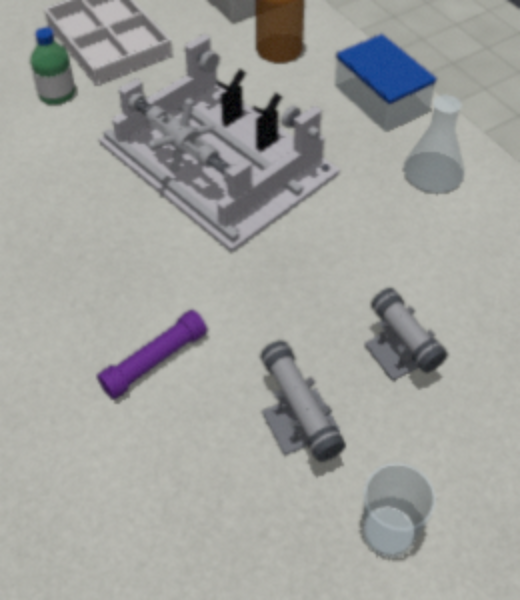

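Three candidates in the scene picture: purple tube lying on the bench (256,249), which is the look-alike; the steel column in a rest at (228,286), ~140 mm; the steel column in a rest at (271,311), ~105 mm. The first steel one fits, and both enlarged crops show it clearly longer. The fixture has its cradle on the far side (+x) and the turnbuckle on the robot side.

Next I compute poses and take wrist close-ups.

```bash
cat >> h.py <<'E'
def down(yaw):  # jaws open along direction yaw
    y=np.array([np.cos(yaw),np.sin(yaw),0]);x=np.array([0,0,-1.]);return np.c_[x,y,np.cross(x,y)]
def axisfit(P):
    m=P[:,:2].mean(0);w,v=np.linalg.eigh(np.cov((P[:,:2]-m).T));a=v[:,1];a=a*np.sign(a[1]);s=(P[:,:2]-m)@a;n=np.array([-a[1],a[0]]);e=(P[:,:2]-m)@n
    lo,hi=np.percentile(s,[.5,99.5]);l2,h2=np.percentile(e,[1,99])
    return m+a*(lo+hi)/2+n*(l2+h2)/2,np.degrees(np.arctan2(a[1],a[0]))-90,hi-lo
E
cat > b.py <<'E'
from h import *
A=[]
for n,px in (("scene",(228,286)),("side",(352,342))):
    f=np.load(n+".npz");c=cam(n);P=cloud(c,f['d'],np.ones((480,640),bool));A.append(P)
P=np.vstack(A)
def box(x0,x1,y0,y1,z0,z1):
    return P[(P[:,0]>x0)&(P[:,0]<x1)&(P[:,1]>y0)&(P[:,1]<y1)&(P[:,2]>z0)&(P[:,2]<z1)]
print("long",axisfit(box(.40,.54,-.37,-.19,.045,.08)))
print("short",axisfit(box(.55,.68,-.37,-.19,.045,.08)))
q=box(.42,.80,-.08,.30,.008,.017);print("base",cv2.minAreaRect(q[:,:2].astype(np.float32)),len(q))
q=box(.42,.80,-.08,.30,.008,.13);print("all",cv2.minAreaRect(q[:,:2].astype(np.float32)))
L=axisfit(box(.40,.54,-.37,-.19,.045,.08))
yaw=np.radians(L[1]);
for k in (0,np.pi):
    R=down(yaw+k);q=ik([L[0][0],L[0][1],.28],R);print(k,q)
def shot(pos,yw,name):
    qs=[(abs(ik(pos,down(yw+k))[5]),k) for k in (0,np.pi) if ik(pos,down(yw+k)) is not None]
    move_ptp(pos,down(yw+min(qs)[1]))
    c=cam("wrist");p,d=snapshot("wrist");np.savez(name+".npz",p=p,d=d,K=c[0],D=c[1],R=c[2],t=c[3]);cv2.imwrite(f"pics/{name}.png",p)
    print(name,(-c[2].T@c[3]).round(3),read_joints(),read_time())
shot([.60,.10,.36],0,"wf")
shot([L[0][0],L[0][1],.24],yaw,"wc")
E
python3 b.py; python3 -c "
import cv2,numpy as np
cv2.imwrite('pics/w1.png',np.hstack([cv2.resize(cv2.imread('pics/wc.png'),(400,300)),cv2.resize(cv2.imread('pics/wf.png'),(400,300))]))"
```

```text
long (array([ 0.46900788, -0.28027233]), np.float64(-8.191989350354604), np.float64(0.1394262099029116))
short (array([ 0.62424583, -0.27169075]), np.float64(-2.550135362379933), np.float64(0.10499725512773533))
base ((0.661161482334137, 0.1425352692604065), (0.3218057453632355, 0.294832706451416), 11.139448165893555) 4701
all ((0.6580746173858643, 0.1419626772403717), (0.3308050334453583, 0.2947184443473816), 11.175712585449219)
0 [-6.97072553e-01  9.69160622e-02  1.51332811e+00 -4.44089210e-16
  1.53134848e+00 -5.54095366e-01]
3.141592653589793 [-6.97072553e-01  9.69160622e-02  1.51332811e+00 -4.44089210e-16
  1.53134848e+00  2.58749729e+00]
wf [0.599 0.182 0.54 ] [2.46334584e-02 2.09083421e-01 1.22725191e+00 2.79450157e-04
 1.70589859e+00 2.29762104e-02] 3.1417
wc [ 0.48  -0.2    0.421] [-6.95225326e-01  1.20017410e-01  1.56829143e+00  3.55260590e-04
  1.45217135e+00 -5.53942289e-01] 4.7417
```

View pics/w1.png

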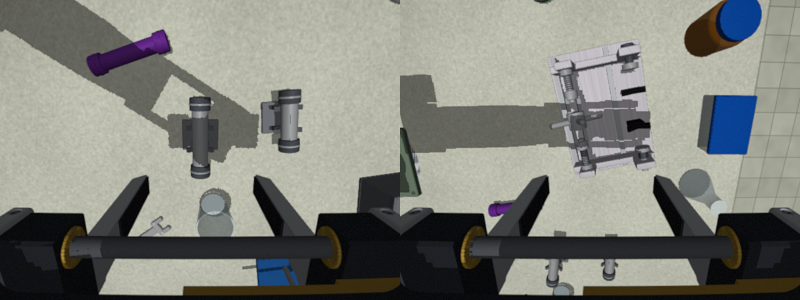

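Left: the long column sits vertical in the picture at about (200,137) of the half-size view, grasp line as planned, with the short column right of it. Right: the fixture, turned about 11° ccw, with the black V blocks on its right side at (637,90)/(637,125).

```bash
cat > c.py <<'E'
from h import *
def load(n):
    f=np.load(n+".npz");return cloud((f['K'],f['D'],f['R'],f['t']),f['d'],np.ones((480,640),bool)),f
def sel(P,x0,x1,y0,y1,z0,z1):
    return P[(P[:,0]>x0)&(P[:,0]<x1)&(P[:,1]>y0)&(P[:,1]<y1)&(P[:,2]>z0)&(P[:,2]<z1)]
P,f=load("wc"); q=sel(P,.40,.54,-.37,-.19,.045,.09); print("long",axisfit(q),q[:,2].max())
P,f=load("wf")
q=sel(P,.45,.80,-.08,.30,.007,.13)
# drop blue box/flask by connected base: rotate by 11 deg & box
c,s=np.cos(np.radians(11.1)),np.sin(np.radians(11.1))
import sys
m=np.zeros((500,500),np.uint8)
ij=((q[:,:2]-[.40,-.1])*1000).astype(int);m[ij[:,1],ij[:,0]]=255
m=cv2.morphologyEx(m,cv2.MORPH_CLOSE,np.ones((7,7)))
n,l,st,ce=cv2.connectedComponentsWithStats(m);k=1+np.argmax(st[1:,4])
r=cv2.minAreaRect(np.argwhere(l==k)[:,::-1].astype(np.float32));print("fix",np.array(r[0])/1000+[.40,-.1],r[1],r[2])
a=r[2] if r[2]<45 else r[2]-90; a=np.radians(a)
C=np.array(r[0])/1000+[.4005,-.0995]
L=(P[:,:2]-C)@np.array([[np.cos(a),-np.sin(a)],[np.sin(a),np.cos(a)]])
F=np.c_[L,P[:,2]]
F=F[(abs(F[:,0])<.12)&(abs(F[:,1])<.16)]
for nm,x0,x1,z0,z1 in (("Vblock",.03,.10,.06,.11),("jaws",.05,.09,.108,.13),("jaws at axle",-.09,-.03,.06,.13)):
    k=(F[:,0]>x0)&(F[:,0]<x1)&(F[:,2]>z0)&(F[:,2]<z1)
    if nm=="Vblock":k&=abs(F[:,1])<.06
    g=F[k];h,e=np.histogram(g[:,1],np.arange(-.15,.151,.005));print(nm,len(g),g[:,0].min(),g[:,0].max(),[(round(e[i]*1000),int(h[i])) for i in range(len(h)) if h[i]])
g=F[(abs(F[:,1])<.012)&(F[:,2]>.03)&(F[:,0]<0.03)];
dx=g[:,0]+.06;dz=g[:,2]-.085;rr=np.hypot(dx,dz);an=np.degrees(np.arctan2(dx,dz));k=(rr>.03)&(rr<.062)
print("spoke angles",np.histogram(an[k],np.arange(-120,121,5)))
np.savez("fix.npz",C=C,a=a)
print(C,np.degrees(a))
# rectified view of fixture for checking
p=f['p'];uv=proj((f['K'],f['D'],f['R'],f['t']),np.r_[[[*(C+np.array([[np.cos(a),-np.sin(a)],[np.sin(a),np.cos(a)]])@[x,y]),z] for x,y,z in ((-.105,-.145,.012),(.105,-.145,.012),(.105,.145,.012),(-.105,.145,.012),(.065,0,.095),(.065,.037,.096),(.065,-.037,.096),(-.06,0,.085),(.065,.103,.12),(.065,-.108,.12))]])
im=cv2.resize(p[60:380,260:560],None,fx=2,fy=2)
im=cv2.resize(p[40:320,260:560],None,fx=2,fy=2)
for u in (uv-[260,40])*2: cv2.circle(im,tuple(int(v) for v in u),3,(0,0,255),1)
cv2.imwrite("pics/fx.png",im)
E
python3 c.py
```

```text
long (array([ 0.46718868, -0.27735402]), np.float64(-7.815717566688107), np.float64(0.1387787381701179)) 0.07056185187846925
fix [0.59939922 0.13943744] (220.0610809326172, 278.0445251464844) 10.799516677856445
Vblock 827 0.04489572305876377 0.09443033455957087 [(-50, 143), (-45, 141), (-40, 146), (20, 17), (25, 162), (30, 163), (35, 55)]
jaws 1206 0.05002506398051087 0.0899215318753321 [(-130, 49), (-125, 114), (-120, 118), (-115, 126), (-95, 41), (-90, 63), (70, 64), (75, 80), (80, 26), (90, 18), (95, 198), (100, 163), (105, 133), (110, 8), (115, 5)]
jaws at axle 4341 -0.08993799467009315 -0.030062626805583713 [(-130, 72), (-125, 147), (-120, 168), (-115, 202), (-110, 67), (-105, 84), (-100, 41), (-95, 35), (-90, 43), (-85, 46), (-80, 42), (-75, 35), (-70, 53), (-65, 79), (-60, 77), (-55, 104), (-50, 96), (-45, 50), (-40, 52), (-35, 52), (-30, 39), (-25, 105), (-20, 102), (-15, 102), (-10, 149), (-5, 186), (0, 117), (5, 117), (10, 93), (15, 59), (20, 56), (25, 58), (30, 86), (35, 102), (40, 93), (45, 91), (50, 86), (55, 52), (60, 50), (65, 51), (70, 57), (75, 53), (80, 53), (85, 108), (90, 180), (95, 224), (100, 205), (105, 122)]
spoke angles (array([ 0,  0,  0,  0,  0,  0,  0,  0,  0,  0, 22, 91, 55,  0,  0,  0,  0,
        0,  0,  0,  0,  0,  0,  0,  0,  0,  0, 58, 50, 15,  0,  0,  0,  0,
        0,  0,  0,  0,  0,  0,  0,  1, 18, 89, 74,  4,  0,  0]), array([-120, -115, -110, -105, -100,  -95,  -90,  -85,  -80,  -75,  -70,
        -65,  -60,  -55,  -50,  -45,  -40,  -35,  -30,  -25,  -20,  -15,
        -10,   -5,    0,    5,   10,   15,   20,   25,   30,   35,   40,
         45,   50,   55,   60,   65,   70,   75,   80,   85,   90,   95,
        100,  105,  110,  115,  120]))
[0.59989922 0.13993744] 10.799516677856445
```

View pics/fx.png

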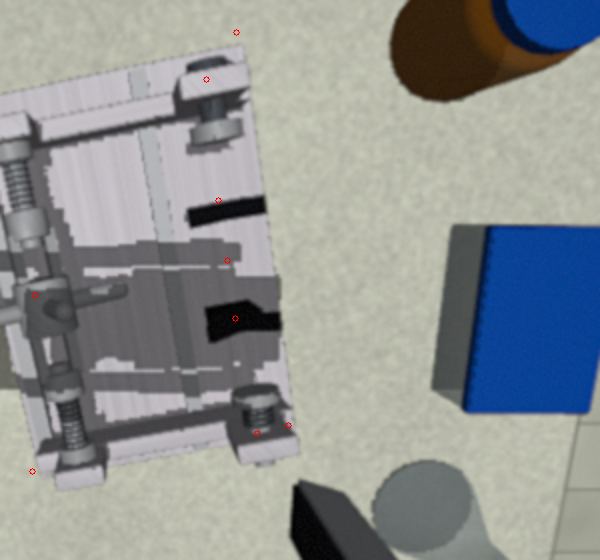

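```bash
cat > d.py <<'E'
from h import *
from scipy.optimize import minimize
f=np.load("wf.npz");c=(f['K'],f['D'],f['R'],f['t'])
P=cloud(c,f['d'],np.ones((480,640),bool));C=np.load("fix.npz")['C'];a=float(np.load("fix.npz")['a'])
def rot(a):return np.array([[np.cos(a),-np.sin(a)],[np.sin(a),np.cos(a)]])
L=(P[:,:2]-C)@rot(a);z=P[:,2]
def rect(k,n):
    r=cv2.minAreaRect(L[k].astype(np.float32));print(n,k.sum(),np.round(np.array(r[0])*1000,1),np.round(np.array(r[1])*1000,1),round(r[2],1))
zt=(z>.112)&(z<.13)
rect(zt&(L[:,0]>.03)&(L[:,0]<.11)&(L[:,1]>.088)&(L[:,1]<.13),"jawL top cr")
rect(zt&(L[:,0]>.03)&(L[:,0]<.11)&(L[:,1]<-.11)&(L[:,1]>-.15),"jawR top cr")
zt=(z>.07)&(z<.13)
rect(zt&(abs(L[:,0]+.055)<.04)&(L[:,1]>.088)&(L[:,1]<.13),"jawL top ax")
rect(zt&(abs(L[:,0]+.055)<.04)&(L[:,1]<-.115)&(L[:,1]>-.15),"jawR top ax")
zv=(z>.082)&(z<.11)&(abs(L[:,0]-.07)<.04)
rect(zv&(L[:,1]>.015)&(L[:,1]<.045),"V+");rect(zv&(L[:,1]<-.03)&(L[:,1]>-.058),"V-")
# base: fit 210x290 rectangle on boundary edge points near z=.012
kb=(abs(z-.012)<.004)&(abs(L[:,0])<.125)&(abs(L[:,1])<.17)
B=L[kb]
def cost(v):
    q=(B-v[:2])@rot(v[2]);o=np.maximum(abs(q)-[.105,.145],0)
    s=0
    for ax,h,w in((0,.105,.12),(1,.145,.09)):
        for sg in(-1,1):
            e=np.sort(sg*q[:,ax])  # coverage close to the edge
            s+=0
    # reward interior coverage, penalise outside
    return np.mean(np.minimum(np.hypot(*o.T),.006))
# edges: extreme points per strip
E=[]
for x in np.arange(-.09,.10,.005):
    k=abs(B[:,0]-x)<.0025
    if k.sum()>3:
        E+= [(x,B[k,1].max(),'t'),(x,B[k,1].min(),'b')]
for y in np.arange(-.12,.13,.005):
    k=abs(B[:,1]-y)<.0025
    if k.sum()>3:E+=[(B[k,0].max(),y,'r'),(B[k,0].min(),y,'l')]
for s in 'tbrl':
    e=np.array([(x,y) for x,y,t in E if t==s])
    ab=(0,1) if s in'tb' else (1,0)
    m=np.median(e[:,ab[1]]);e=e[abs(e[:,ab[1]]-m)<.012]
    p=np.polyfit(e[:,ab[0]],e[:,ab[1]],1);p=np.polyfit(*(e[abs(np.polyval(p,e[:,ab[0]])-e[:,ab[1]])<.003][:,ab].T),1);print(s,np.degrees(p[0]).round(2),(p[1]*1000).round(1),len(e))
E
python3 d.py
```

```text
jawL top cr 515 [ 69.2 102.2] [39.9 14.5] 0.7
jawR top cr 376 [  69.9 -120.5] [40.  14.6] 0.8
jawL top ax 574 [-56.2  98.3] [34.3 20.6] 0.9
jawR top ax 252 [ -55.  -121.4] [12.8 34.1] 89.9
V+ 295 [69.6 30.5] [49.5 12. ] 0.4
V- 285 [ 69.7 -43.6] [49.4 12.1] 0.4
t 0.36 137.7 38Traceback (most recent call last):
  File "d.py", line 42, in <module>
    p=np.polyfit(e[:,ab[0]],e[:,ab[1]],1);p=np.polyfit(*(e[abs(np.polyval(p,e[:,ab[0]])-e[:,ab[1]])<.003][:,ab].T),1);print(s,np.degrees(p[0]).round(2),(p[1]*1000).round(1),len(e))
    raise TypeError("expected non-empty vector for x")
TypeError: expected non-empty vector for x
```

Fixture yaw is ≈11.1°, buckle q≈0.38 (spokes at −68°, 22°, 112°), and the jaw positions agree with that. Picking now.

```bash
cat >> h.py <<'E'
YAW=np.radians(11.1)
def rot(a):return np.array([[np.cos(a),-np.sin(a)],[np.sin(a),np.cos(a)]])
_C=np.array([.59989922,.13993744]);CR=_C+rot(np.radians(10.7995))@[.0696,-.0065]
AX=CR+rot(YAW)@[-.125,0]
def fx(x,y,z,o=None):  # fixture-direction offsets from the axle
    p=AX+rot(YAW)@[x,y];return [p[0],p[1],z]
def rd(): return np.round(read_tcp_pos(),4),np.round(read_force(),2),round(read_time(),2)
E
cat > e.py <<'E'
from h import *
f=np.load("wc.npz");P=cloud((f['K'],f['D'],f['R'],f['t']),f['d'],np.ones((480,640),bool))
k=(P[:,0]>.40)&(P[:,0]<.54)&(P[:,1]>-.37)&(P[:,1]<-.19)&(P[:,2]>.05)&(P[:,2]<.08)
r=cv2.minAreaRect(P[k,:2].astype(np.float32));print(r,"CR",CR,"AX",AX)
a=np.radians((r[2]+45)%90-45);c=np.array(r[0])
print(np.degrees(a))
grip(.06,30)
move_ptp([*c,.13],down(a));print(line_to([*c,.032],.1,force_limit=15),rd())
grip(0.0,40);print(read_gripper_width(),rd())
line_to([*c,.20],.2);print(read_gripper_width(),rd())
move_ptp([*CR,.24],down(YAW));print(read_gripper_width(),rd())
cw=cam("wrist");p,d=snapshot("wrist");cv2.imwrite("pics/held.png",p);np.savez("held.npz",p=p,d=d,K=cw[0],D=cw[1],R=cw[2],t=cw[3])
P=cloud(cw,d,np.ones((480,640),bool));k=(np.hypot(*(P[:,:2]-CR).T)<.12)&(P[:,2]>.235-.0)&(P[:,2]<.29)
print("held pts",k.sum())
for t in ("long_column",):
    for o in outline_of("wrist",t)[:3]:
        q=cloud(cw,d,o["region"]);q=q[(q[:,2]>.2)]
        if len(q)<20: continue
        L=(q[:,:2]-CR)@rot(YAW);print(o["conf"],o["point"],len(q),L.min(0),L.max(0),np.median(q[:,2]))
E
python3 e.py
```

```text
((0.4676276743412018, -0.2780887484550476), (0.14024978876113892, 0.04558790475130081), 82.57404327392578) CR [0.66948445 0.14659371] AX [0.54682287 0.12252846]
-7.42595672607422
False (array([ 0.4683, -0.2786,  0.0328]), array([-0.41, -0.33, -0.23]), 7.09)
0.027332016223153725 (array([ 0.4684, -0.2783,  0.0323]), array([ 3.1 , -0.44, -0.48]), 7.71)
0.027182943312094685 (array([ 0.4662, -0.2771,  0.1979]), array([ 0.42,  0.05, -4.01]), 8.7)
0.026494385229238623 (array([0.6695, 0.145 , 0.2398]), array([-0.01, -0.65, -4.04]), 10.43)
held pts 16475
0.73 [324.4, 271.7] 13578 [-0.01917188 -0.06997854] [0.016985   0.06918537] 0.2713445880798341
```

```bash
cat > g.py <<'E'
from h import *
line_to([*CR,.10],.15);print(rd())
print(line_to([*CR,.075],.04,force_limit=8),rd())
grip(.05);hold(.3);print(read_gripper_width(),rd())
p=read_tcp_pos();line_to([p[0],p[1],.18],.2)
move_ptp(fx(.04,0,.36),down(YAW));
c=cam("wrist");p,d=snapshot("wrist");np.savez("pl.npz",p=p,d=d,K=c[0],D=c[1],R=c[2],t=c[3])
P=cloud(c,d,np.ones((480,640),bool));L=(P[:,:2]-CR)@rot(YAW);z=P[:,2]
def rect(k,n):
    r=cv2.minAreaRect(L[k].astype(np.float32));print(n,k.sum(),np.round(np.array(r[0])*1000,1),np.round(np.array(r[1])*1000,1),round(r[2],1))
n=abs(L[:,0])<.03
rect((abs(L[:,0])<.0185)&(abs(L[:,1])<.0715)&(z>.097)&(z<.12),"col")
b=n&(abs(L[:,0])>.0)&(z>.095)&(z<.125);h,e=np.histogram(L[b,1],np.arange(-.13,.13,.002));print([(round(e[i]*1000),int(h[i])) for i in range(len(h)) if h[i]])
print("tube top",np.median(z[(abs(L[:,0])<.003)&(abs(L[:,1])<.03)]), "ends", [np.median(z[(abs(L[:,0])<.004)&(abs(L[:,1]-s)<.006)]) for s in(-.058,.058)])
uv=proj(c,[fx(.125+x,y,.1) for x,y in((0,0),(0,.07),(0,-.07))]);print(uv)
u=uv[0].astype(int);im=p[max(u[1]-110,0):u[1]+110,max(u[0]-180,0):u[0]+100];cv2.imwrite("pics/placed.png",cv2.resize(im,None,fx=2.5,fy=2.5))
a=L+[.125,0];k=(abs(a[:,1])<.012)&(z>.03)&(a[:,0]<.075);dx=a[k,0];dz=z[k]-.085;r=np.hypot(dx,dz);an=np.degrees(np.arctan2(dx,dz));g=(r>.03)&(r<.062)
print(np.histogram(an[g],np.arange(-120,121,10)))
print(rd())
E
python3 g.py
```

```text
(array([0.6707, 0.1467, 0.1016]), array([ 0.84, -0.08, -4.46]), 11.61)
True (array([0.6709, 0.1468, 0.0769]), array([0.56, 0.01, 3.64]), 12.21)
0.049571381092464256 (array([0.6692, 0.1467, 0.075 ]), array([-0.03,  0.31,  0.17]), 13.07)
col 2610 [-0.5  0.6] [ 35.9 140.1] 0.0
[(-120, 4), (-118, 5), (-116, 9), (-114, 5), (-112, 9), (-110, 15), (-108, 57), (-104, 2), (-102, 4), (-100, 6), (-98, 21), (-96, 13), (-94, 30), (-92, 8), (-90, 5), (-88, 21), (-86, 33), (-84, 33), (-82, 38), (-80, 95), (-70, 25), (-68, 33), (-66, 41), (-64, 39), (-62, 34), (-60, 37), (-58, 49), (-56, 40), (-54, 36), (-52, 42), (-50, 52), (-48, 52), (-46, 28), (-44, 33), (-42, 45), (-40, 36), (-38, 39), (-36, 37), (-34, 39), (-32, 30), (-30, 36), (-28, 32), (-26, 33), (-24, 32), (-22, 32), (-20, 35), (-18, 30), (-16, 35), (-14, 31), (-12, 36), (-10, 31), (-8, 37), (-6, 34), (-4, 32), (-2, 36), (0, 31), (2, 39), (4, 32), (6, 36), (8, 33), (10, 33), (12, 42), (14, 29), (16, 36), (18, 34), (20, 35), (22, 40), (24, 32), (26, 37), (28, 41), (30, 33), (32, 52), (34, 48), (36, 39), (38, 51), (40, 36), (42, 39), (44, 43)
[... 242 characters left out ...]
(100, 24), (102, 94), (104, 73), (106, 74), (108, 74), (110, 71), (112, 46), (114, 31), (116, 40), (118, 37), (120, 33), (122, 20)]
tube top 0.10925452393900054 ends [np.float64(0.11356002912487065), np.float64(0.1135318012943593)]
[[390.16993388 211.62823998]
 [393.17741796 155.34242035]
 [387.31466545 263.34600768]]
(array([  0,   0,   0,   0,   4, 185,  20,   0,   0,   0,   0,   0,  10,
       102,  23,   0,   0,   0,   0,   0,   0,  50, 107,   0]), array([-120, -110, -100,  -90,  -80,  -70,  -60,  -50,  -40,  -30,  -20,
        -10,    0,   10,   20,   30,   40,   50,   60,   70,   80,   90,
        100,  110,  120]))
(array([0.5854, 0.1301, 0.3563]), array([ 0.73,  0.08, -0.32]), 14.62)
```

View pics/placed.png

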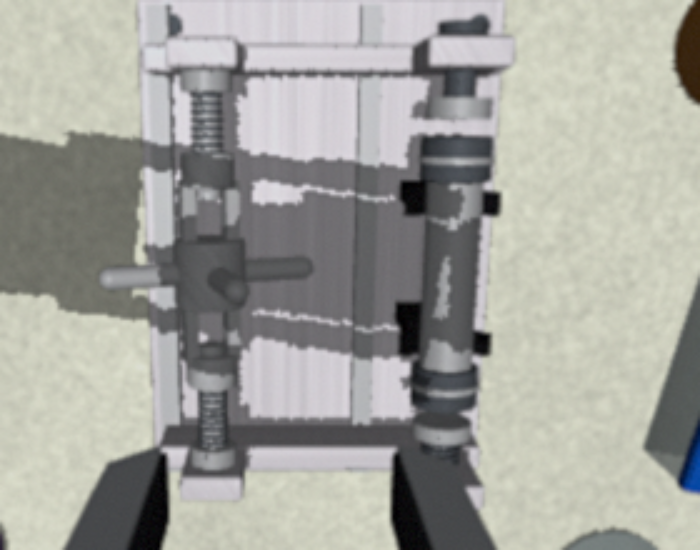

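Column seated well: offset (−0.5, 0.6) mm, top at 109 mm, yaw 0°. Its gaps are ≈7 mm to the left pad and ≈9 mm to the right, so I expect grip to begin near q≈2.7 and the target to be near 3.4. Now the first push, using the spoke at ~20°.

```bash
cat >> h.py <<'E'
H=.008
def tip(phi,back=0.,rho=.042):
    s,c=np.sin(phi),np.cos(phi)
    if phi>0: x,z=rho*s-.006*c-H,rho*c+.006*s
    else: x,z=.052*s-.006-H,rho*c
    return fx(x-back,0,.085+z)
def torque(f0):
    f=np.array(f0);ex=rot(YAW)@[1,0];p=np.array(read_tcp_pos());px=(p[:2]-AX)@ex+H;pz=p[2]-.085
    F=-(np.array(read_force())-f);fxx=F[:2]@ex
    return px,pz,fxx,F[2],pz*fxx-px*F[2]
def push(p0,p1,step,vel=.06,stop=None):
    Rm=PR();lead=np.radians(12)
    a=tip(p0,.016);move_ptp([a[0],a[1],.19],Rm);line_to(a,.15);hold(.1);f0=read_force()
    n=max(1,int(np.ceil((p1-p0)/step)));T=0
    for phi in np.linspace(p0,p1,n+1):
        line_to(tip(phi),vel);hold(.05);t=torque(f0)
        print(f"{np.degrees(phi):6.1f} px {t[0]*1000:.0f} pz {t[1]*1000:.0f} fx {t[2]:.1f} fz {t[3]:.1f} T {t[4]:.3f} t {read_time():.1f}")
        if stop and t[4]>stop: break
def leave():
    p=np.array(read_tcp_pos());d=rot(YAW)@[-.008,0];line_to([p[0]+d[0],p[1]+d[1],p[2]+.006],.08);p=read_tcp_pos();line_to([p[0],p[1],.19],.2)
def PR():
    b=None
    for k in(1,-1):
        R=down(YAW+k*np.pi/2);q=ik(fx(-.03,0,.19),R)
        if q is not None and(b is None or abs(q[5])<b[0]):b=(abs(q[5]),R)
    return b[1]
E
cat > p1.py <<'E'
from h import *
grip(0.0)
r=np.radians
push(r(20),r(62),r(14));leave();print(rd(),read_gripper_width())
c=cam("wrist");p,d=snapshot("wrist");np.savez("q1.npz",p=p,d=d)
P=cloud(c,d,np.ones((480,640),bool));a=(P[:,:2]-AX)@rot(YAW);z=P[:,2]
k=(abs(a[:,1])<.012)&(z>.03)&(abs(a[:,0])<.075);dx=a[k,0];dz=z[k]-.085;rr=np.hypot(dx,dz);an=np.degrees(np.arctan2(dx,dz));g=(rr>.03)&(rr<.062)
print(np.histogram(an[g],np.arange(-120,121,10))[0])
E
python3 p1.py
```

```text
20.0 px 9 pz 42 fx -0.2 fz -1.8 T 0.008 t 18.0
  34.0 px 19 pz 38 fx 1.3 fz -3.3 T 0.110 t 18.4
  48.0 px 27 pz 33 fx 0.5 fz -3.4 T 0.110 t 18.8
  62.0 px 35 pz 25 fx -0.8 fz -2.7 T 0.074 t 19.1
(array([0.5645, 0.1261, 0.1896]), array([ 0.32, -0.05, -1.48]), 19.93) 0.0005381417542088014
[  0   0   0   0   0   0   0   0   0   0   0   0   0   0   0   0  36 436
  25   0   0   0   0   0]
```

```bash
cat > p2.py <<'E'
from h import *
r=np.radians
push(r(-32),r(62),r(16),.08);leave();print(rd())
move_ptp(fx(.02,0,.36),down(YAW))
c=cam("wrist");p,d=snapshot("wrist")
P=cloud(c,d,np.ones((480,640),bool));a=(P[:,:2]-AX)@rot(YAW);z=P[:,2]
k=(abs(a[:,1])<.012)&(z>.03)&(abs(a[:,0])<.075);dx=a[k,0];dz=z[k]-.085;rr=np.hypot(dx,dz);an=np.degrees(np.arctan2(dx,dz));g=(rr>.03)&(rr<.062)
print(np.histogram(an[g],np.arange(-120,121,5))[0])
L=a-[.125,0]
b=(abs(L[:,0])<.016)&(z>.097)&(z<.125);h,e=np.histogram(L[b,1],np.arange(-.12,.12,.002));print([(round(e[i]*1000),int(h[i])) for i in range(len(h)) if abs(e[i])>.06])
u=proj(c,[fx(.06,0,.1)])[0].astype(int);im=p[u[1]-100:u[1]+110,max(u[0]-120,0):u[0]+120];cv2.imwrite("pics/p2.png",cv2.resize(im,None,fx=2.8,fy=2.8));print(rd())
E
python3 p2.py
```

```text
-32.0 px -33 pz 36 fx -0.7 fz -0.6 T -0.045 t 21.5
 -16.3 px -23 pz 40 fx 5.0 fz -4.3 T 0.103 t 21.9
  -0.7 px -7 pz 42 fx 4.5 fz -3.4 T 0.163 t 22.2
  15.0 px 5 pz 42 fx 3.3 fz -1.2 T 0.142 t 22.6
  30.7 px 16 pz 39 fx 2.7 fz -1.2 T 0.124 t 22.9
  46.3 px 27 pz 34 fx 0.5 fz -1.0 T 0.044 t 23.3
  62.0 px 35 pz 25 fx 1.5 fz -1.6 T 0.094 t 23.6
(array([0.5657, 0.1262, 0.1897]), array([ 0.26, -0.89,  0.12]), 24.42)
[ 11  66  46   2   0   0   0   0   0   0   0   0   0   0   0   0   0   7
  51  92  28   0   0   0   0   0   0   0   0   0   0   0   0  16 116  70
   4   0   0   0   0   0   0   0   0   0   0   0]
[(-120, 0), (-118, 0), (-116, 0), (-114, 2), (-112, 41), (-110, 29), (-108, 30), (-106, 39), (-104, 30), (-102, 41), (-100, 165), (-98, 11), (-96, 12), (-94, 28), (-92, 13), (-90, 31), (-88, 13), (-86, 32), (-84, 10), (-82, 6), (-80, 20), (-78, 32), (-76, 35), (-74, 29), (-72, 42), (-70, 16), (-68, 37), (-66, 32), (-64, 39), (-62, 32), (60, 46), (62, 52), (64, 45), (66, 36), (68, 52), (70, 52), (72, 28), (74, 47), (76, 52), (78, 53), (80, 11), (82, 25), (84, 25), (86, 13), (88, 26), (90, 26), (92, 30), (94, 59), (96, 55), (98, 46), (100, 37), (102, 53), (104, 53), (106, 29), (108, 35), (110, 33), (112, 28), (114, 16), (116, 0)]
(array([0.566 , 0.1263, 0.3584]), array([-0.65, -0.05,  0.87]), 25.87)
```

View pics/p2.png

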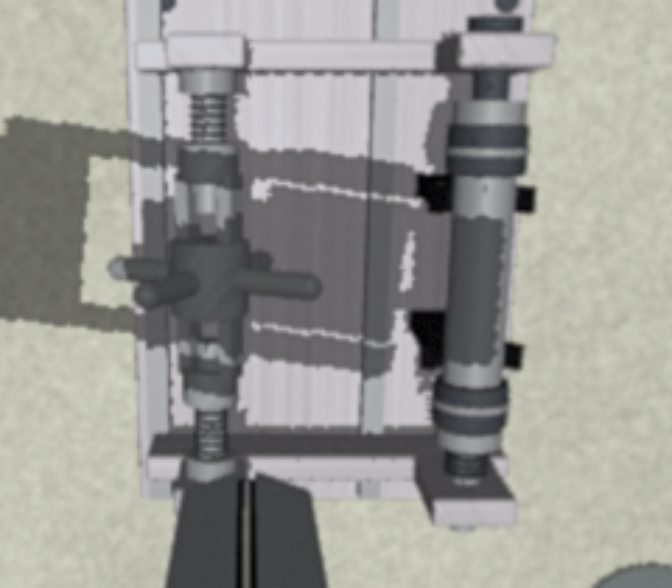

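Both pads are about touching the column now, with q≈2.65 and the running-free halted torque ≈0.14 N m near upright. Pushing the next spoke in smaller steps, with force checks.

```bash
cat > chk.py <<'E'
from h import *
def chk(name):
    move_ptp(fx(.04,0,.36),down(YAW))
    c=cam("wrist");p,d=snapshot("wrist")
    P=cloud(c,d,np.ones((480,640),bool));a=(P[:,:2]-AX)@rot(YAW);z=P[:,2]
    k=(abs(a[:,1])<.012)&(z>.03)&(abs(a[:,0])<.075);dx=a[k,0];dz=z[k]-.085;rr=np.hypot(dx,dz);an=np.degrees(np.arctan2(dx,dz));g=(rr>.03)&(rr<.062)
    h=np.histogram(an[g],np.arange(-120,121,5));print([(int(e),int(n)) for n,e in zip(*h) if n])
    L=a-[.125,0]
    # jaw plates beside the screw/plunger: tops at z=.12
    for s in(1,-1):
        b=(abs(L[:,0])<.022)&(abs(z-.12)<.004)&(s*L[:,1]>.075)&(s*L[:,1]<.125)
        print("jaw",s,b.sum(),np.percentile(L[b,1],[2,98])*1000)
    b=(abs(L[:,0])<.016)&(z>.104)&(z<.118)&(abs(L[:,1])<.085);y=np.sort(L[b&(z>.1105),1])
    print("fittings/pads z>.1105 extents",y[[0,-1]]*1000)
    t=(abs(L[:,0])<.006)&(abs(L[:,1])<.09)&(z>.10);h=[(yy,np.median(z[t&(abs(L[:,1]*1000-yy)<.75)]).round(4) if (t&(abs(L[:,1]*1000-yy)<.75)).any() else 0) for yy in list(range(-80,-40,2))+list(range(40,84,2))]
    print(h)
    u=proj(c,[fx(.125,0,.11)])[0].astype(int);im=p[u[1]-90:u[1]+90,max(u[0]-60,0):u[0]+60]
    cv2.imwrite(f"pics/{name}.png",cv2.resize(im,None,fx=3.3,fy=3.3,interpolation=cv2.INTER_CUBIC));print(rd())
E
cat > p3.py <<'E'
from h import *
from chk import chk
r=np.radians
push(r(-30),r(14),r(7.34),.05,stop=.5);leave();print(rd());chk("p3")
E
python3 p3.py
```

```text
-30.0 px -32 pz 36 fx 0.9 fz -0.0 T 0.031 t 28.5
 -22.7 px -28 pz 38 fx 7.0 fz -3.3 T 0.176 t 28.8
 -15.3 px -23 pz 41 fx 9.7 fz -7.6 T 0.223 t 29.1
  -8.0 px -15 pz 42 fx 7.8 fz -6.0 T 0.236 t 29.5
  -0.7 px -9 pz 42 fx 7.0 fz -5.4 T 0.249 t 29.8
   6.7 px -4 pz 42 fx 8.8 fz -4.9 T 0.356 t 30.1
  14.0 px 2 pz 42 fx 9.0 fz -6.3 T 0.388 t 30.4
(array([0.5338, 0.12  , 0.1903]), array([-0.34,  0.43, -0.32]), 31.16)
[(-85, 8), (-80, 64), (-75, 112), (-70, 19), (-5, 1), (0, 28), (5, 52), (10, 30), (80, 2), (85, 68), (90, 100), (95, 7)]
jaw 1 435 [ 92.16289758 105.44390797]
jaw -1 335 [-110.50455131  -96.65026101]
fittings/pads z>.1105 extents [-79.99176868  77.56019308]
[(-80, np.float64(0.1127)), (-78, np.float64(0.1112)), (-76, np.float64(0.1108)), (-74, np.float64(0.111)), (-72, np.float64(0.1124)), (-70, np.float64(0.1132)), (-68, np.float64(0.1131)), (-66, np.float64(0.113)), (-64, np.float64(0.1128)), (-62, np.float64(0.1133)), (-60, np.float64(0.114)), (-58, np.float64(0.113)), (-56, np.float64(0.1131)), (-54, np.float64(0.113)), (-52, np.float64(0.1128)), (-50, np.float64(0.111)), (-48, np.float64(0.1093)), (-46, np.float64(0.1095)), (-44, np.float64(0.1094)), (-42, np.float64(0.109)), (40, np.float64(0.1089)), (42, np.float64(0.1087)), (44, np.float64(0.109)), (46, np.float64(0.1087)), (48, np.float64(0.1129)), (50, np.float64(0.1127)), (52, np.float64(0.1129)), (54, np.float64(0.1125)), (56, np.float64(0.114)), (58, np.float64(0.1134)), (60, np.float64(0.1134)), (62, np.float64(0.1129)), (64, np.float64(0.1133)), (66, np.float64(0.1124)), (68, np.float64(0.1109)), (70, np.float64(0.1114)), (72, np.float64(0.1113)), (74, np.float64(0.1111)), (76, np.float64(0.1113)), (78, np.float64(0.1061)), (80, np.float64(0.1031)), (82, np.float64(0.1031))]
(array([0.5855, 0.1302, 0.3585]), array([ 0.73, -0.63,  0.33]), 32.6)
```

View pics/p3.png

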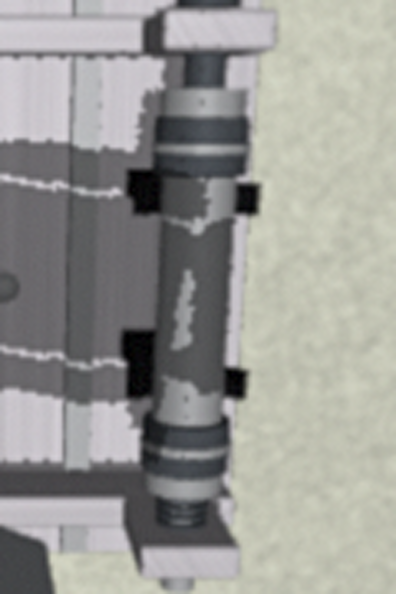

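Three checks agree on about 28 N: the plunger is compressed ≈3.5 mm, halted torque is up by ≈0.2 N m, and q≈3.2. About 0.25 rad more brings it to ~42 N, twice the free-running torque.

```bash
cat > p4.py <<'E'
from h import *
from chk import chk
r=np.radians
push(r(7),r(28),r(7),.04,stop=.52);leave();print(rd());chk("p4")
E
python3 p4.py
```

```text
7.0 px -1 pz 42 fx 0.5 fz -1.2 T 0.021 t 35.3
  14.0 px 2 pz 42 fx 6.6 fz -4.7 T 0.282 t 35.6
  21.0 px 6 pz 41 fx 8.7 fz -7.5 T 0.404 t 35.9
  28.0 px 11 pz 40 fx 9.3 fz -8.8 T 0.472 t 36.3
(array([0.543 , 0.1219, 0.1901]), array([-1.  , -0.64, -0.26]), 37.01)
[(-70, 20), (-65, 119), (-60, 65), (-55, 3), (10, 36), (15, 62), (20, 39), (25, 3), (95, 12), (100, 88), (105, 49), (110, 5)]
jaw 1 435 [ 91.06249758 104.34174685]
jaw -1 329 [-108.97193331  -96.05717403]
fittings/pads z>.1105 extents [-80.24662567  77.55634378]
[(-80, np.float64(0.1111)), (-78, np.float64(0.1111)), (-76, np.float64(0.1116)), (-74, np.float64(0.1112)), (-72, np.float64(0.1122)), (-70, np.float64(0.1129)), (-68, np.float64(0.1128)), (-66, np.float64(0.1132)), (-64, np.float64(0.1129)), (-62, np.float64(0.1143)), (-60, np.float64(0.114)), (-58, np.float64(0.113)), (-56, np.float64(0.1134)), (-54, np.float64(0.1132)), (-52, np.float64(0.1128)), (-50, np.float64(0.1095)), (-48, np.float64(0.1098)), (-46, np.float64(0.1091)), (-44, np.float64(0.1092)), (-42, np.float64(0.1088)), (40, np.float64(0.1087)), (42, np.float64(0.1094)), (44, np.float64(0.1088)), (46, np.float64(0.1114)), (48, np.float64(0.1132)), (50, np.float64(0.1128)), (52, np.float64(0.1137)), (54, np.float64(0.1129)), (56, np.float64(0.1138)), (58, np.float64(0.1129)), (60, np.float64(0.1128)), (62, np.float64(0.1129)), (64, np.float64(0.1132)), (66, np.float64(0.1131)), (68, np.float64(0.1116)), (70, np.float64(0.1114)), (72, np.float64(0.1116)), (74, np.float64(0.1116)), (76, np.float64(0.1111)), (78, np.float64(0.1096)), (80, np.float64(0.1025)), (82, np.float64(0.1022))]
(array([0.5856, 0.1302, 0.3584]), array([ 1.42,  0.21, -0.49]), 38.45)
```

```bash
python3 -c "
from h import *
hold(.3);print(rd());finish_job()"
```

```text
(array([0.586 , 0.1302, 0.3598]), array([-0.84,  0.92, -0.17]), 38.75)
the job is handed in; nothing more can be done
```

I moved the longer steel column into the cradle, turned the turnbuckle until it gripped, backed the arm clear, and handed the job in at about 39 s. No verdict is reported, so the grip force below is my own estimate.

- **Column:** after release it lay within 1 mm of the cradle's middle, level and straight. Tightening then slid it about 2.5 mm towards the right jaw, well inside the 14 mm limit.
- **Grip:** four pushes on the spokes brought the turnbuckle to about 3.4 rad.
    - **From torque:** the torque left in a halted push rose from about 0.15–0.2 N m running free to 0.47 N m, a rise of about 0.3 N m. That puts the squeeze at roughly 39–44 N.
    - **From the camera:** the jaw spacing gives a plunger compression of about 4.9 mm, or about 39 N.
    - **Against the limit:** both estimates sit inside the allowed 20–68 N. Free-running torque plus that squeeze comes to about 0.56 N m, twice the free-running 0.28 N m.
- **Uncertainty:** the free-running readings were noisy (0.04–0.18 N m, with about 1 N of drift). The camera estimate assumes the left pad was set to 24 mm.
- **Other things:** I did not go near the short column, bottle, beaker or purple look-alike, but I did not measure them again at the end. No check failed.

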